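# Lay a tasting place on the cellar table

## Robot

A 7-joint arm with a two-finger parallel gripper is mounted at the origin on the work surface. World frame = base frame: x ahead of the robot, y to its left, z up, the work surface at z = 0. Lengths are in m, angles in rad, forces in N, time in s.
With the tool pointing down it reaches from about 0.4 to 0.85 m from the base axis. Payload 4.5 kg.
Tool frame: the origin (TCP) lies midway between the tips of the shut fingers; the grasp point (between the pads) lies 19 mm behind it (manip.hold_point_z is the distance from the TCP to the grasp point, in m); z points along the fingers, y is the line along which they close (so a half turn about z gives the same grasp; the last joint's range is limited). The gripper opens to 88 mm and grips with 3 to 60 N. Pads are 18 mm wide; open, the fingers measure 123 mm over their backs; the gripper's body (75 mm by 187 mm) begins 45 mm behind the grasp point.
Start: joints at [-1.183, 0.689, -0.195, 1.565, 0.157, 0.902, -0.215], TCP at [0.217, 0.586, 0.239] pointing down, gripper open.
Joint ranges: [-3.01, 3.01], [-0.46, 2.08], [-1.47, 1.51], [0.13, 2.56], [-1, 4.14], [0.04, 2.09], [-2.66, 2.66]. Speed limits (rad/s): [2.57, 2.57, 3.14, 3.14, 3.14, 3.14, 3.14].

## Interface

Orientations are given as a unit quaternion [w, x, y, z].
In Python, from cell import status, eyes, manip gives the robot as it stands. The module is installed in compiled form; this text tells all that it offers.
- The arm moves only by the shell command python3 -m pendant 'ROWS' [OPENING]. ROWS is JSON, a list of rows, each a list of 2 entries, a list of its own where there are three numbers: the shift along the tool's x, y, z in mm, then the turn about the tool's z in degrees. A call has exactly 8 rows; each row shifts and turns the commanded pose from where the row before left it, along the tool's axes as they then stand; what a row does not reach is not made up. A row lasts 1/10 s, in which the tool goes at most 50 mm and 8.59 degrees, less where a joint would pass 70% of its speed; a pose out of reach is approached as far as the arm can. A call is refused whole if a number of a shift passes 50 or a number of a turn 8.59, either way. A call with a gripper value outside its range is refused whole. OPENING is the opening, from -1 (shut) to 1 (fully open), set as the call begins (- or left out, the last holds). The fingers move at their own pace and stop on an object; the grip force is fixed at half the most. Time passes only in rows, so rows that do not move let the fingers close, or fill a call up. It gives the time, the measured TCP pose, the force, the opening and the grip force at its end, in the units of the state.
- status.read_state(): the state, without advancing time (a new reading comes with each control period).
- eyes.read_camera(name): name is "scene" or "side" or "wrist"; returns a dict with "pixels" (400x640x3 uint8, blue, green, red), "fx", "fy", "cx", "cy" (pixels), "dist_coeffs" ([k1, k2, p1, p2, k3] as OpenCV has them; the pictures are not rectified), "view" (4x4, takes a point from world to camera coordinates). Camera axes: x right, y down, z forward; pixel columns grow to the right and rows downward; lengths in m; the calibration is good to about 2 mm. A picture is of the moment at which its call begins. There is no depth.
- manip.close_job(): hands the job in; it is judged then, once.
The state is a dict: "clock": time; "joints": joint angles; "joint_vel": joint speeds; "effort": joint torques, N m; "eef_pos": TCP position; "orientation": TCP orientation; "force": force on the tool from outside, world axes, zero at the start; "ft_torque": the same for the moment, N m; "opening": finger opening in m; "grasp_force": force on a finger pad.
Only numpy, scipy, OpenCV 4.12 (cv2) and the standard library are available. Lean on these libraries where they do the work, as an engineer would, in place of code of your own. Each camera call takes 0.05 s, during which the arm holds its last target. There are 200 camera calls.

## Task

Lay the tasting place: take the candle holder off the oak board and stand it in the middle of the slate tile, and on the board's three rings stand the bottle in the end ring on the lantern's side, the cup in the ring at the other end and the jar in the ring between them, each upright and centred in its ring. The wooden cover goes on the cup, seated level on its rim. Knock nothing over, and leave the lantern, the olive bowl and the pepper mill where they stand.

Things in the scene. Friction and masses are not known exactly. Their poses are not given: they have to be found in the camera images.
- board: Oak serving board, fixed: light wood, 115 (x) by 310 (y) by 12 mm high; origin at the centre of its underside, y along its length. Three equal rings (dark outlines, 76 mm across) lie flush in its top, centred at x = 0, y = -100, 0 and +100 mm. Its ends look alike: the lantern stands beyond one end, the slate tile beyond the other, and they swap from start to start.
- tile: The slate tile, fixed to the table: dark grey square slab 95 by 95 by 7 mm high; origin at the centre of its underside, x and y along its sides.
- bottle: The small green glass sample bottle with a paper label, loose, 0.3 kg: body 52 mm in diameter up to 80 mm, shoulder tapering from 80 to 105 mm, straight neck with dark cap 28 mm in diameter from 105 to 152 mm (the top). Origin at the centre of its underside, z up. Best gripped by the neck.
- cup: The white ceramic tasting cup, loose, 0.22 kg: straight round tumbler without handle, 64 mm outside diameter, 80 mm high, wall 4 mm (mouth 56 mm wide), open at the top. Origin at the centre of its underside, z up.
- jar: The squat amber glass jar with a dark metal lid, loose, 0.15 kg: 57 mm in diameter, 60 mm high. Origin at the centre of its underside, z up.
- cover: Turned dark wooden cover of the cup, 0.06 kg, right way up on the table: plug 48 mm in diameter from 0 to 8 mm (enters the cup's mouth), disc 74 mm in diameter from 8 to 16 mm (rests on the rim), knob 22 mm in diameter from 16 to 40 mm (to grip). Origin at the centre of the plug's underside, z up; seated, it is 72 mm above the cup's origin.
- candle: The brass candle holder with a stub of white candle, loose, 0.18 kg: brass cylinder 50 mm in diameter, 42 mm high, the candle (38 mm in diameter) rising to 54 mm, wick to 60 mm. Origin at the centre of its underside, z up. It starts standing somewhere on the board, in the way.
- lantern: The black iron lantern, loose, 0.95 kg, a bystander and landmark: 80 by 80 mm, 150 mm high, glass sides. Origin at the centre of its underside, z up. It stands beyond one end of the board.
- bowl: The terracotta bowl of olives, loose, a bystander out to one side: 100 mm in diameter, 40 mm high. Origin at the centre of its underside.
- mill: The dark wooden pepper mill, loose, a bystander out to the other side: 56 mm in diameter, 142 mm high. Origin at the centre of its underside.
There are look-alikes about, which are no part of the job. What is shaped like the candle but red or turquoise is not meant. What is shaped like the bottle but orange is not meant.

How it is judged:
At the end, for the whole second after the job is handed in: Bottle in the end ring nearer the lantern, cup in the other end ring, jar in the middle ring, candle on the tile: each within 13 mm of centre along either axis. Cover seated on the cup (within 8 mm of its axis, 3 mm of its height). All five upright to 0.1 rad, released, at rest (((y of lantern in the frame of board above 0 m and x of bottle in the frame of board between -0.013 and 0.013 m and y of bottle in the frame of board between 0.087 and 0.113 m and z of bottle in the frame of board between 0.009 and 0.015 m and x of cup in the frame of board between -0.013 and 0.013 m and y of cup in the frame of board between -0.113 and -0.087 m and z of cup in the frame of board between 0.009 and 0.015 m) or (y of lantern in the frame of board below 0 m and x of bottle in the frame of board between -0.013 and 0.013 m and y of bottle in the frame of board between -0.113 and -0.087 m and z of bottle in the frame of board between 0.009 and 0.015 m and x of cup in the frame of board between -0.013 and 0.013 m and y of cup in the frame of board between 0.087 and 0.113 m and z of cup in the frame of board between 0.009 and 0.015 m)) and x of jar in the frame of board between -0.013 and 0.013 m and y of jar in the frame of board between -0.013 and 0.013 m and z of jar in the frame of board between 0.009 and 0.015 m and x of candle in the frame of tile between -0.013 and 0.013 m and y of candle in the frame of tile between -0.013 and 0.013 m and z of candle in the frame of tile between 0.004 and 0.01 m and horizontal distance between cover and cup below 0.008 m and z of cover in the frame of cup between 0.069 and 0.075 m and angle between each of bottle, cup, jar, cover, candle's own z axis and vertical below 0.1 rad and linear speed of each of bottle, cup, jar, cover, candle below 0.02 m/s and angular speed of each of bottle, cup, jar, cover, candle below 0.3 rad/s); the robot touches nothing.
It fails at once if the lantern is shifted (more than 20 mm) or knocked over (distance of lantern from where it was at the start of the episode above 0.02 m or angle between lantern's own z axis and vertical above 0.5 rad).
It fails at once if the bowl is shifted (more than 20 mm) or knocked over (distance of bowl from where it was at the start of the episode above 0.02 m or angle between bowl's own z axis and vertical above 0.5 rad).
It fails at once if the mill is shifted (more than 20 mm) or knocked over (distance of mill from where it was at the start of the episode above 0.02 m or angle between mill's own z axis and vertical above 0.5 rad).
It fails at once if one of the things being laid out is knocked over (angle between any of bottle, cup, jar, cover, candle's own z axis and vertical above 0.6 rad).
It also fails if it takes over 134 s, if anything falls off the work surface, if the arm or the gripper's body presses on something with over 40 N, if the wrist force passes 120 N, or if a joint passes its speed limit or range.

## Working session

There is one attempt and no reset: what is moved stays moved. The work goes in short steps, Python scripts to look and compute and a shell command to move; the robot and the scene stay as the last step left them, time stands still between calls to the robot, and variables do not carry over. Pictures are saved under pics/ and viewed, at most 15 in all, crops included, and the job is handed in when it is done.

```bash
mkdir -p pics; cat > h.py <<'E'
import numpy as np, cv2
from cell import status, eyes, manip
def snap(n,f):
    c=eyes.read_camera(n); cv2.imwrite('pics/'+f+'.png',c['pixels']); np.save('pics/'+f+'.npy',{k:v for k,v in c.items()},allow_pickle=True); return c
def load(f): return np.load('pics/'+f+'.npy',allow_pickle=True).item()
def K(c): return np.array([[c['fx'],0,c['cx']],[0,c['fy'],c['cy']],[0,0,1.]])
def px2w(c,uv,z):
    p=cv2.undistortPoints(np.array([[uv]],float),K(c),np.array(c['dist_coeffs'],float))[0,0]
    V=np.array(c['view']);R=V[:3,:3];t=V[:3,3]
    o=-R.T@t; d=R.T@np.array([p[0],p[1],1]); return o+d*(z-o[2])/d[2]
def w2px(c,P):
    V=np.array(c['view']);r=cv2.Rodrigues(V[:3,:3])[0]
    return cv2.projectPoints(np.array(P,float).reshape(-1,3),r,V[:3,3],K(c),np.array(c['dist_coeffs'],float))[0].reshape(-1,2)
E
python3 - <<'E'
from h import *
s=status.read_state(); print(s['clock'],s['eef_pos'],s['orientation'],s['opening'],manip.hold_point_z)
for n in('scene','side','wrist'):
    c=snap(n,n+'0'); V=np.array(c['view']); print(n,-V[:3,:3].T@V[:3,3],c['fx'])
E
```

```text
0.0 [0.21636809 0.58569272 0.23792826] [-9.78055552e-05  1.75950819e-01  9.84398551e-01 -8.89908937e-04] 0.08813369113961152 0.0187
scene [ 1.37095954 -0.70741375  0.8724364 ] 484.79494624378293
side [ 0.47038668 -0.7624949   0.92223378] 455.5740276198852
wrist [0.14545582 0.61153997 0.38412368] 278.94823357637136
```

View pics/scene0.png

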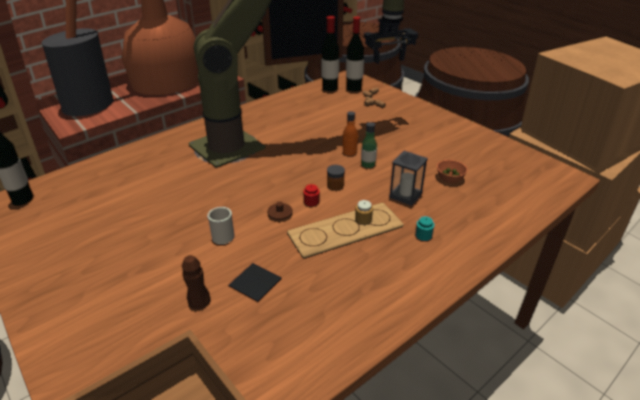

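View pics/side0.png

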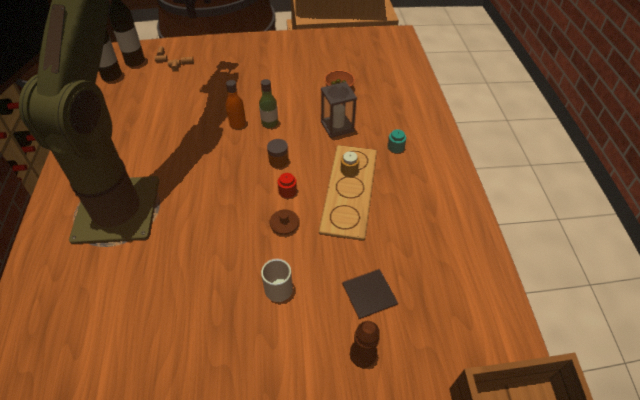

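Scene picture candidates:
- **Candle holder:** the brass one with the white candle on the board (364,212), not the red (312,195) or the turquoise (425,229).
- **Bottle:** the green one (369,147), not the orange (350,137).
- **Other items:** jar (336,178), cover (280,210), cup (221,226), tile (255,282), lantern (408,180), bowl (452,173), mill (196,283).

In the side picture, the candle is at (349,162), the bottle at (268,105) and the tile at (370,293). I'll check these in a close crop.

```bash
python3 - <<'E'
from h import *
c=load('side0'); d=load('scene0')
# rough: side pixel of object, height of that point
pts={'bottle':((266,84),.152),'jar':((277,146),.06),'cover':((285,213),.04),'cup':((277,268),.08),'candle':((350,158),.054),'lantern':((340,128),.0),'red':((287,178),.054),'orange':((231,85),.152),'turq':((398,134),.054),'tile':((370,293),.007),'mill':((368,325),.142),
'b1':((339,147),.012),'b2':((377,150),.012),'b3':((366,237),.012),'b4':((320,233),.012),'r1':((345,217),.012),'r2':((350,188),.012),'t1':((343,291),.007),'t2':((378,271),.007),'t3':((397,299),.007),'t4':((361,316),.007)}
for k,(uv,z) in pts.items():
    P=px2w(c,uv,z); print(k,P.round(3),w2px(d,P).round(0))
im=c['pixels']
cv2.imwrite('pics/cropA.png',cv2.resize(im[70:220,215:415],None,fx=4,fy=4,interpolation=cv2.INTER_CUBIC))
cv2.imwrite('pics/cropB.png',cv2.resize(im[195:345,235:435],None,fx=4,fy=4,interpolation=cv2.INTER_CUBIC))
E
```

```text
bottle [0.413 0.29  0.152] [[368. 125.]]
jar [0.434 0.133 0.06 ] [[335. 169.]]
cover [ 0.446 -0.082  0.04 ] [[281. 203.]]
cup [ 0.424 -0.259  0.08 ] [[222. 213.]]
candle [0.626 0.077 0.054] [[365. 207.]]
lantern [0.623 0.257 0.   ] [[405. 197.]]
red [0.456 0.02  0.054] [[311. 187.]]
orange [0.315 0.295 0.152] [[348. 114.]]
turq [0.774 0.159 0.054] [[425. 220.]]
tile [ 0.625 -0.298  0.007] [[254. 281.]]
mill [ 0.588 -0.43   0.142] [[190. 256.]]
b1 [0.608 0.163 0.012] [[381. 204.]]
b2 [0.715 0.142 0.012] [[403. 224.]]
b3 [ 0.637 -0.15   0.012] [[304. 256.]]
b4 [ 0.528 -0.129  0.012] [[285. 231.]]
r1 [ 0.594 -0.086  0.012] [[313. 237.]]
r2 [0.619 0.008 0.012] [[345. 227.]]
t1 [ 0.565 -0.287  0.007] [[244. 266.]]
t2 [ 0.652 -0.244  0.007] [[278. 277.]]
t3 [ 0.682 -0.318  0.007] [[260. 298.]]
t4 [ 0.597 -0.35   0.007] [[230. 284.]]
```

View pics/cropA.png

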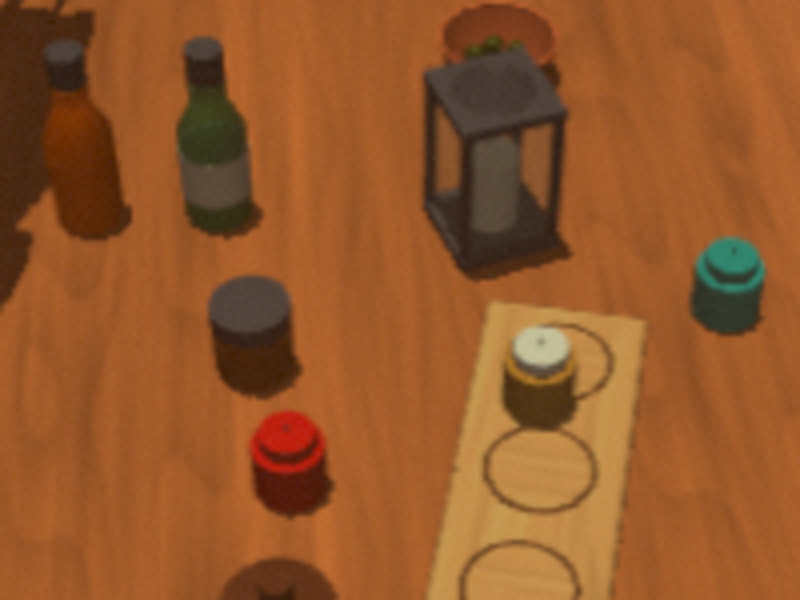

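View pics/cropB.png

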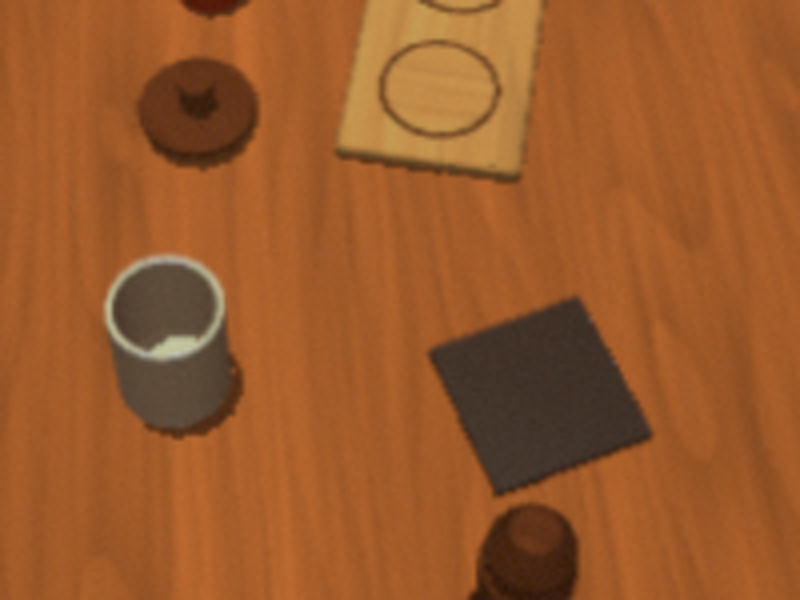

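The brass and white candle stands over the far (lantern-side) ring, at crop A (541,347). The green bottle is at (204,47) in that crop, and red, turquoise and orange are clearly separate things. The cover is at B(198,106), the cup rim at B(165,307) and the tile corners are sharp. Next I'll compute refined positions and the turn of the tool.

```bash
python3 - <<'E'
from h import *
from scipy.spatial.transform import Rotation as R
c=load('side0')
def W(off,x,y,z): return px2w(c,((x+.5)/4-.5+off[0],(y+.5)/4-.5+off[1]),z)[:2]
A=(215,70);B=(235,195)
for k,a in dict(bottle=(A,204,47,.152),jar=(A,251,303,.06),candle=(A,541,347,.054),lantern=(A,493,93,.15),turq=(A,732,257,.054),red=(A,288,435,.054),cover=(B,198,106,.016),cup=(B,165,307,.08),orange=(A,66,50,.152),mill=(B,530,530,.142)).items(): print(k,W(*a).round(4))
r2=W(A,540,470,.012);r1=W(B,440,88.5,.012); u=r2-r1
print('rings',r1.round(4),r2.round(4),'len',np.linalg.norm(u),'dir deg',np.degrees(np.arctan2(u[1],u[0])))
bc=np.array([W(A,490,303,.012),W(A,646,320,.012),W(B,520,174,.012),W(B,337,150,.012)]);print('board c',bc.mean(0),[np.linalg.norm(bc[i]-bc[(i+1)%4]) for i in range(4)]);v=bc[0]-bc[3]+bc[1]-bc[2];print(np.degrees(np.arctan2(v[1],v[0])))
tc=np.array([W(B,*p,.007) for p in[(576,297),(651,435),(498,492),(430,352)]]);print('tile',tc.mean(0),[np.linalg.norm(tc[i]-tc[(i+1)%4]).round(4) for i in range(4)])
s=status.read_state();q=s['orientation'];print(R.from_quat([q[1],q[2],q[3],q[0]]).as_matrix().round(3))
E
```

```text
bottle [0.4124 0.3023]
jar [0.4351 0.1357]
candle [0.6267 0.0826]
lantern [0.6091 0.2342]
turq [0.7726 0.1594]
red [0.4552 0.0186]
cover [ 0.4425 -0.0884]
cup [ 0.4218 -0.2666]
orange [0.3149 0.3089]
mill [ 0.5861 -0.4339]
rings [ 0.5935 -0.085 ] [0.6187 0.0108] len 0.09909408257198424 dir deg 75.27348404986837
board c [0.61877452 0.00875752] [np.float64(0.11191554259423657), np.float64(0.30754087457752743), np.float64(0.11177938732010062), np.float64(0.30669439180946395)]
75.1813736389244
tile [ 0.62320469 -0.29658826] [np.float64(0.0944), np.float64(0.0921), np.float64(0.0919), np.float64(0.0925)]
[[-0.938  0.346 -0.   ]
 [ 0.346  0.938 -0.001]
 [-0.    -0.001 -1.   ]]
```

Board, ring and tile sizes agree with the spec (99/100, 307/310 and 93/95 mm). First I turn the tool to line up with the board axes.

```bash
cat > to.py <<'E'
import sys
from h import *
from scipy.spatial.transform import Rotation as R
def rep(*t):
    s=status.read_state();q=s['orientation'];M=R.from_quat([q[1],q[2],q[3],q[0]]).as_matrix();p=np.array(s['eef_pos'])
    print('t',round(s['clock'],2),'pos',p.round(4),'yang',np.degrees(np.arctan2(M[1,1],M[0,1])).round(2),'tilt',np.degrees(np.arccos(-M[2,2])).round(2),'open',round(s['opening'],4),'grip',round(s['grasp_force'],1),'F',np.round(s['force'],1))
    for x in t: print('delta tool mm',(M.T@(np.array(x)-p)*1000).round(1))
if __name__=='__main__':
    a=list(map(float,sys.argv[1:])); rep(*[a[i:i+3] for i in range(0,len(a),3)])
E
python3 -m pendant '[[[0,0,0],8.5],[[0,0,0],8.5],[[0,0,0],8.5],[[0,0,0],8.5],[[0,0,0],8.5],[[0,0,0],8.5],[[0,0,0],8.5],[[0,0,0],8.5]]' 1
python3 -m pendant '[[[0,0,0],8.5],[[0,0,0],8.5],[[0,0,0],0],[[0,0,0],0],[[0,0,0],0],[[0,0,0],0],[[0,0,0],0],[[0,0,0],0]]'
python3 to.py 0.6267 0.0826 0.238; python3 -c "from cell import status;print(status.read_state()['joints'])"
```

```text
clock: 0.95
eef_pos: [0.2163, 0.5861, 0.2384]
orientation: [0.0, 0.698, 0.716, -0.0]
force: [-0.4, 0.8, 0.4]
opening: 0.0882
grasp_force: 0.0
clock: 1.75
eef_pos: [0.2166, 0.5863, 0.2388]
orientation: [-0.0, 0.795, 0.607, 0.0]
force: [-0.1, -0.0, -0.0]
opening: 0.0879
grasp_force: 0.0
t 1.75 pos [0.2166 0.5863 0.2388] yang -15.25 tilt 0.01 open 0.0879 grip 0.0 F [-0.1 -0.  -0. ]
delta tool mm [-378.1  528.1    0.7]
[-1.42086194  0.69836858  0.23822544  1.57927055 -0.19707429  0.88750839
 -1.37772303]
```

```bash

python3 -m pendant '[[[-20,28,0],0],[[-24,33,0],0],[[-24,33,0],0],[[-24,33,0],0],[[-24,33,0],0],[[-24,33,0],0],[[-24,33,0],0],[[-24,33,0],0]]' >/dev/null
python3 -m pendant '[[[-24,33,0],0],[[-24,33,0],0],[[-24,33,0],0],[[-24,33,0],0],[[-24,33,0],0],[[-24,33,0],0],[[-24,33,0],0],[[-24,33,0],0]]' > /dev/null
python3 -m pendant '[[[0,5,0],0],[[0,0,0],0],[[0,0,0],0],[[0,0,0],0],[[0,0,0],0],[[0,0,0],0],[[0,0,0],0],[[0,0,0],0]]' >/dev/null
python3 to.py 0.6267 0.0826 0.024; python3 -c "
from h import *
c=snap('wrist','w1')
print(w2px(c,[[.6267,.0826,.054],[.6443,.1067,.012],[.6188,.01,.012],[.5933,-.0867,.012]]).round(0))"
```

```text
t 4.15 pos [0.6257 0.0809 0.2388] yang -15.25 tilt 0.0 open 0.0881 grip 0.0 F [-0.2  0.  -0.5]
delta tool mm [  1.9   0.5 214.8]
[[317. 175.]
 [325. 147.]
 [325. 218.]
 [325. 279.]]
```

View pics/w1.png

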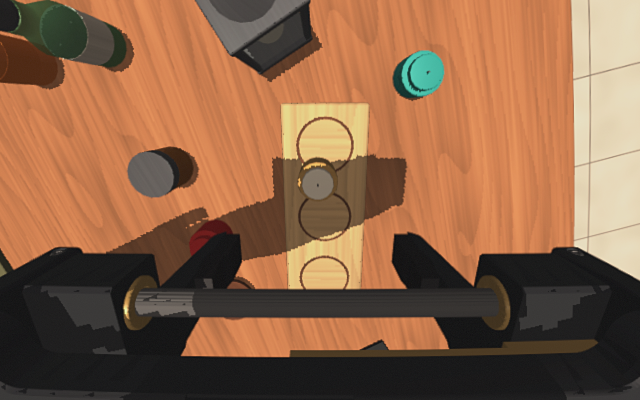

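The wrist view shows the candle top at (318,184), with ring centres at (325,145), (325,217) and (325,277) as predicted. My candle height left out the board's 12 mm, so I'm recomputing it.

```bash
python3 - <<'E'
from h import *; from to import rep
c=load('side0');A=(215,70)
a=px2w(c,((541.5)/4-.5+215,(347.5)/4-.5+70),.066);b=px2w(load('w1'),(318,184),.066)
print(a,b,'jar wrist',px2w(load('w1'),(155,173),.06), 'ring0', px2w(load('w1'),(325,145),.012),px2w(load('w1'),(325,217),.012))
p=(a+b)/2; rep((p[0],p[1],.024))
E
```

```text
[0.62456676 0.07096384 0.066     ] [0.62600199 0.07414881 0.066     ] jar wrist [0.44069836 0.13718537 0.06      ] ring0 [0.64552274 0.10974287 0.012     ] [0.61967998 0.01120315 0.012     ]
t 4.2 pos [0.6258 0.0808 0.2388] yang -15.26 tilt 0.01 open 0.0881 grip 0.0 F [-0.4  0.5  0.7]
delta tool mm [ -8.1   1.7 214.8]
```

```bash

python3 -m pendant '[[[-4,1,20],0],[[-4,1,30],0],[[0,0,35],0],[[0,0,35],0],[[0,0,35],0],[[0,0,30],0],[[0,0,18],0],[[0,0,10],0]]' >/dev/null
python3 -m pendant '[[[0,0,0],0],[[0,0,0],0],[[0,0,0],0],[[0,0,0],0],[[0,0,0],0],[[0,0,0],0],[[0,0,0],0],[[0,0,0],0]]' -1 >/dev/null
python3 to.py 
python3 -m pendant '[[[0,0,-5],0],[[0,0,-15],0],[[0,0,-25],0],[[0,0,-25],0],[[0,0,-20],0],[[0,0,-10],0],[[0,0,0],0],[[0,0,0],0]]' >/dev/null
python3 to.py 0.6235 -0.2966 0.126
```

```text
t 5.8 pos [0.6258 0.0726 0.0265] yang -15.26 tilt 0.04 open 0.049 grip 30.0 F [-0.7  0.4  5.8]
t 6.6 pos [0.6251 0.0725 0.1253] yang -15.27 tilt 0.05 open 0.0491 grip 30.0 F [ 0.3  0.1 -1.6]
delta tool mm [-356.5   95.6   -0.7]
```

```bash

python3 -m pendant '[[[-10,3,0],0],[[-22,6,0],0],[[-25,7,0],0],[[-25,7,0],0],[[-25,7,0],0],[[-25,7,0],0],[[-25,7,0],0],[[-25,7,0],0]]' >/dev/null
python3 -m pendant '[[[-25,7,0],0],[[-25,7,0],0],[[-25,7,0],0],[[-25,6,0],0],[[-25,6,0],0],[[-25,5,0],0],[[-16,2,0],0],[[-8,0,0],0]]' >/dev/null
python3 -m pendant '[[[0,0,0],0],[[0,0,25],0],[[0,0,25],0],[[0,0,20],0],[[0,0,15],0],[[0,0,8],0],[[0,0,0],0],[[0,0,0],0]]' >/dev/null
python3 to.py 0.6235 -0.2966 0.022
```

```text
t 9.0 pos [ 0.6203 -0.2949  0.0334] yang -15.26 tilt 0.07 open 0.0494 grip 30.0 F [-0.2 -1.  -1.2]
delta tool mm [-0.8  3.5 11.4]
```

```bash

python3 -m pendant '[[[-1,3,3],0],[[0,0,3],0],[[0,0,3],0],[[0,0,2],0],[[0,0,0],0],[[0,0,0],0],[[0,0,0],0],[[0,0,0],0]]' >/dev/null
python3 to.py 
python3 -m pendant '[[[0,0,0],0],[[0,0,0],0],[[0,0,0],0],[[0,0,0],0],[[0,0,0],0],[[0,0,0],0],[[0,0,-15],0],[[0,0,-25],0]]' 1 >/dev/null
python3 -m pendant '[[[0,0,-30],0],[[0,0,-40],0],[[0,0,-30],0],[[0,0,-20],0],[[0,0,0],0],[[0,0,0],0],[[0,0,0],0],[[0,0,0],0]]' >/dev/null
python3 to.py 0.4218 -0.2666 .182
python3 - <<'E'
from h import *
c=snap('wrist','w2'); print(w2px(c,[[.6235,-.2966,.061],[.4218,-.2666,.08]]).round(0))
s=snap('side','s2'); print(w2px(s,[.6235,-.2966,.061]).round(1))
a=cv2.resize(s['pixels'][215:325,330:410],None,fx=4,fy=4,interpolation=cv2.INTER_CUBIC)
b=c['pixels'][:240,100:560]; 
o=np.zeros((440,320+460,3),np.uint8);o[:440,:320]=a;o[:240,320:]=b;cv2.imwrite('pics/m2.png',o)
E
```

```text
t 9.8 pos [ 0.6223 -0.2967  0.0217] yang -15.27 tilt 0.0 open 0.049 grip 30.0 F [ 0.1  0.2 -1.8]
t 11.4 pos [ 0.6214 -0.2963  0.1802] yang -15.27 tilt 0.16 open 0.0881 grip 0.0 F [ 0.7  0.2 -0.5]
delta tool mm [ -23.9 -200.4   -1.3]
[[319. 191.]
 [109. 220.]]
[[371.7 280.8]]
```

View pics/m2.png

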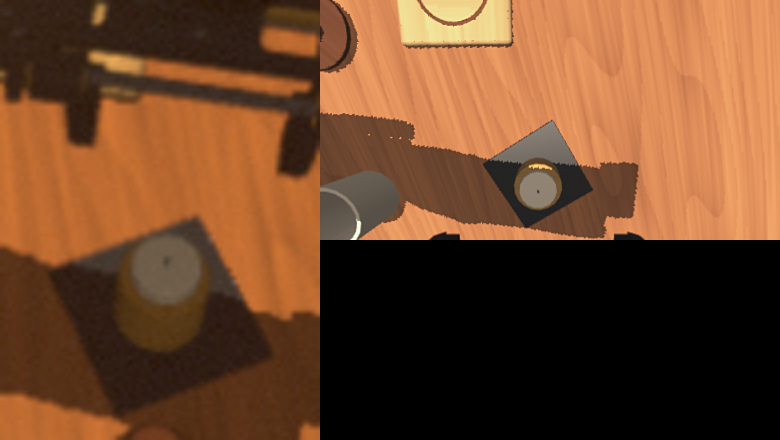

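The candle stands on the tile: wrist top at (318,191) against a predicted (319,191), side within 2 mm. Now the cup.

```bash

python3 -m pendant '[[[-4,-15,0],0],[[-4,-30,0],0],[[-4,-35,0],0],[[-4,-35,0],0],[[-4,-35,0],0],[[-2,-30,0],0],[[-2,-20,0],0],[[0,0,0],0]]' >/dev/null
python3 -m pendant '[[[0,0,0],0],[[0,0,0],0],[[0,0,0],0],[[0,0,0],0],[[0,0,0],0],[[0,0,0],0],[[0,0,0],0],[[0,0,0],0]]' >/dev/null
python3 - <<'E'
from h import *; from to import rep
c=snap('wrist','w3'); print(w2px(c,[.4218,-.2666,.08]).round(0)); rep((.4218,-.2666,.036))
cv2.imwrite('pics/m3.png',c['pixels'][:300])
E
```

```text
[[315. 196.]]
t 13.15 pos [ 0.423  -0.2672  0.1817] yang -15.27 tilt 0.0 open 0.0882 grip 0.0 F [-0.3  0.3  0. ]
delta tool mm [  0.3  -1.4 145.7]
```

View pics/m3.png

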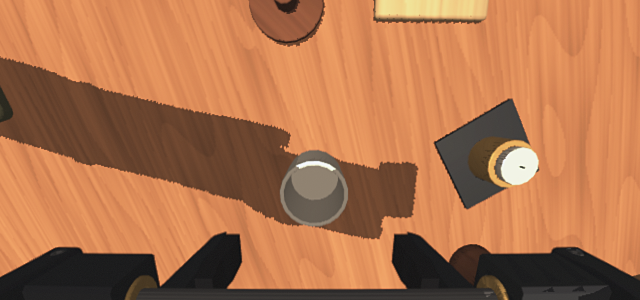

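Cup rim centre at (314.5,192.5), predicted (315,196), so the cup is about 3 mm further along +tool x. Descending and gripping.

```bash

python3 -m pendant '[[[2,-2,10],0],[[0,0,25],0],[[0,0,30],0],[[0,0,30],0],[[0,0,25],0],[[0,0,15],0],[[0,0,10],0],[[0,0,0],0]]' >/dev/null
python3 -m pendant '[[[0,0,0],0],[[0,0,0],0],[[0,0,0],0],[[0,0,0],0],[[0,0,0],0],[[0,0,0],0],[[0,0,0],0],[[0,0,0],0]]' -1 >/dev/null
python3 to.py 
python3 -m pendant '[[[0,0,-5],0],[[0,0,-15],0],[[0,0,-25],0],[[0,0,-25],0],[[0,0,-20],0],[[0,0,-10],0],[[0,0,0],0],[[0,0,0],0]]' >/dev/null
python3 to.py 0.5938 -0.0862 0.136
```

```text
t 14.75 pos [ 0.4218 -0.2649  0.0374] yang -15.27 tilt 0.05 open 0.0638 grip 30.0 F [0.1 0.1 6.9]
t 15.55 pos [ 0.4213 -0.2645  0.1362] yang -15.26 tilt 0.05 open 0.0637 grip 30.0 F [ 0.1 -0.7 -2.2]
delta tool mm [2.174e+02 1.195e+02 2.000e-01]
```

```bash

python3 -m pendant '[[[8,4,0],0],[[14,8,0],0],[[17,9,0],0],[[17,9,0],0],[[17,9,0],0],[[17,9,0],0],[[17,9,0],0],[[17,9,0],0]]' >/dev/null
python3 -m pendant '[[[17,10,0],0],[[17,10,0],0],[[17,10,0],0],[[16,10,0],0],[[14,8,0],0],[[10,5,0],0],[[2,1,0],0],[[0,0,0],0]]' >/dev/null
python3 -m pendant '[[[0,0,0],0],[[0,0,20],0],[[0,0,20],0],[[0,0,20],0],[[0,0,10],0],[[0,0,5],0],[[0,0,0],0],[[0,0,0],0]]' >/dev/null
python3 to.py 0.5938 -0.0862 0.050
```

```text
t 17.95 pos [ 0.595  -0.0873  0.0625] yang -15.29 tilt 0.08 open 0.0638 grip 30.0 F [ 0.4 -0.3 -2.1]
delta tool mm [ 0.8 -1.5 12.4]
```

```bash

python3 -m pendant '[[[1,-1,3],0],[[0,0,4],0],[[0,0,3],0],[[0,0,2],0],[[0,0,1],0],[[0,0,0],0],[[0,0,0],0],[[0,0,0],0]]' >/dev/null
python3 to.py 
python3 -m pendant '[[[0,0,0],0],[[0,0,0],0],[[0,0,0],0],[[0,0,0],0],[[0,0,0],0],[[0,0,0],0],[[0,0,-10],0],[[0,0,-20],0]]' 1 >/dev/null
python3 -m pendant '[[[0,0,-30],0],[[0,0,-35],0],[[0,0,-30],0],[[0,0,-15],0],[[0,0,0],0],[[0,0,0],0],[[0,0,0],0],[[0,0,0],0]]' >/dev/null
python3 - <<'E'
from h import *; from to import rep
c=snap('wrist','w4');rep((.4425,-.0884,.13))
print(w2px(c,[[.594,-.0865,.092],[.4425,-.0884,.016],[.4425,-.0884,.04]]).round(1))
s=snap('side','s4');print(w2px(s,[.594,-.0865,.092]).round(1))
a=cv2.resize(s['pixels'][130:260,255:395],None,fx=3,fy=3,interpolation=cv2.INTER_CUBIC)
b=c['pixels'][:290,100:470]; o=np.zeros((390,420+370,3),np.uint8);o[:,:420]=a;o[:290,420:]=b;cv2.imwrite('pics/m4.png',o)
E
```

```text
t 18.75 pos [ 0.5937 -0.0857  0.0495] yang -15.27 tilt 0.02 open 0.0639 grip 30.0 F [-1.3  1.4  5.9]
t 20.4 pos [ 0.5932 -0.0857  0.1876] yang -15.27 tilt 0.12 open 0.0881 grip 0.0 F [-0.1 -0.3 -0.8]
delta tool mm [ -42.3 -144.5   57.9]
[[317.8 198.8]
 [198.1 212.7]
 [189.5 220. ]]
[[346.4 196.8]]
```

View pics/m4.png

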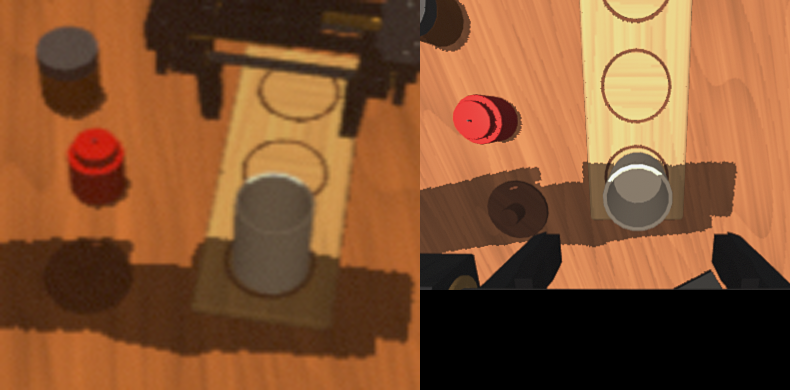

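The cup stands in its ring: rim in the wrist view at (318,197), predicted (318,199). The cover disc is at (198,209), predicted (198,213). Moving over the cover.

```bash

python3 -m pendant '[[[-5,-12,0],0],[[-8,-24,10],0],[[-8,-28,10],0],[[-8,-28,10],0],[[-8,-28,10],0],[[-3,-16,8],0],[[0,-8,5],0],[[0,0,0],0]]' >/dev/null
python3 -m pendant '[[[0,0,0],0],[[0,0,0],0],[[0,0,0],0],[[0,0,0],0],[[0,0,0],0],[[0,0,0],0],[[0,0,0],0],[[0,0,0],0]]' 0.3 >/dev/null
python3 - <<'E'
from h import *; from to import rep
c=snap('wrist','w5'); rep((.4425,-.0884,.02)); print(w2px(c,[[.4425,-.0884,.016],[.4425,-.0884,.04]]).round(1))
cv2.imwrite('pics/m5.png',cv2.resize(c['pixels'][120:300,220:420],None,fx=3,fy=3))
E
```

```text
t 22.1 pos [ 0.4444 -0.0864  0.1357] yang -15.27 tilt 0.0 open 0.0569 grip 0.0 F [ 0.3 -0.4 -0.1]
delta tool mm [ -2.4  -1.3 115.7]
[[314.9 193.3]
 [314.8 200.7]]
```

View pics/m5.png

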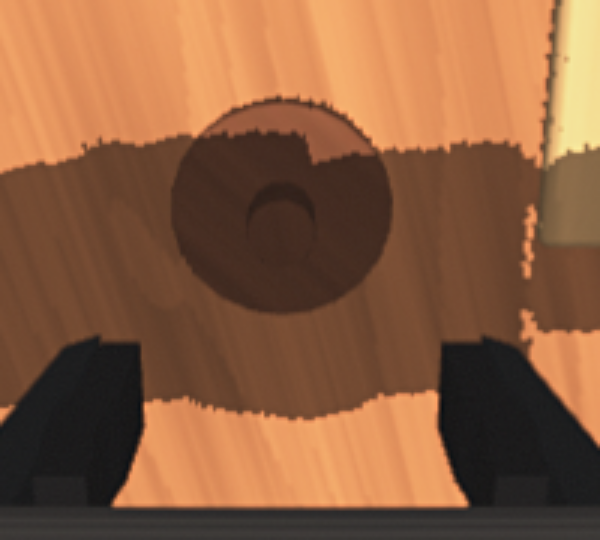

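Cover disc centre at (314,188.5), about 1.5 mm off in y. Side and wrist disagree by ±2.4 mm in tool x, so I take the mean. Descending to the knob.

```bash

python3 -m pendant '[[[0,-1,10],0],[[0,0,20],0],[[0,0,25],0],[[0,0,25],0],[[0,0,18],0],[[0,0,10],0],[[0,0,6],0],[[0,0,0],0]]' >/dev/null
python3 -m pendant '[[[0,0,0],0],[[0,0,0],0],[[0,0,0],0],[[0,0,0],0],[[0,0,0],0],[[0,0,0],0],[[0,0,0],0],[[0,0,0],0]]' -1 >/dev/null
python3 to.py 
python3 -m pendant '[[[0,0,-5],0],[[0,0,-15],0],[[0,0,-25],0],[[0,0,-25],0],[[0,0,-25],0],[[0,0,-20],0],[[0,0,-10],0],[[0,0,0],0]]' >/dev/null
python3 to.py 0.594 -0.0865 0.146
```

```text
t 23.7 pos [ 0.4467 -0.0868  0.0249] yang -15.27 tilt 0.42 open 0.021 grip 30.0 F [-1.3  0.8  4.8]
t 24.5 pos [ 0.4487 -0.0871  0.1506] yang -15.27 tilt 0.23 open 0.0214 grip 30.0 F [-0.1  0.3  0.1]
delta tool mm [ 38.9 140.    4.1]
```

```bash

python3 -m pendant '[[[3,10,0],0],[[6,20,0],0],[[6,25,0],0],[[6,25,0],0],[[6,25,0],0],[[6,20,0],0],[[4,10,2],0],[[2,5,2],0]]' >/dev/null
python3 -m pendant '[[[0,0,0],0],[[0,0,0],0],[[0,0,0],0],[[0,0,0],0],[[0,0,0],0],[[0,0,0],0],[[0,0,0],0],[[0,0,0],0]]' >/dev/null
python3 - <<'E'
from h import *; from to import rep
c=snap('wrist','w6'); rep((.594,-.0865,.109)); print(status.read_state()['joints'].round(2) if hasattr(status.read_state()['joints'],'round') else status.read_state()['joints'])
s=snap('side','s6')
a=cv2.resize(s['pixels'][150:250,300:390],None,fx=4,fy=4,interpolation=cv2.INTER_CUBIC)
b=cv2.resize(c['pixels'][130:270,220:420],None,fx=2,fy=2); o=np.zeros((400,760,3),np.uint8);o[:,:360]=a;o[:280,360:]=b;cv2.imwrite('pics/m6.png',o)
E
```

```text
t 26.15 pos [ 0.5931 -0.0862  0.1447] yang -15.27 tilt 0.4 open 0.021 grip 30.0 F [-0.3 -0.3  0.2]
delta tool mm [-0.   1.2 35.7]
[-0.01  0.78  0.14  1.73 -0.17  0.64 -0.04]
```

View pics/m6.png

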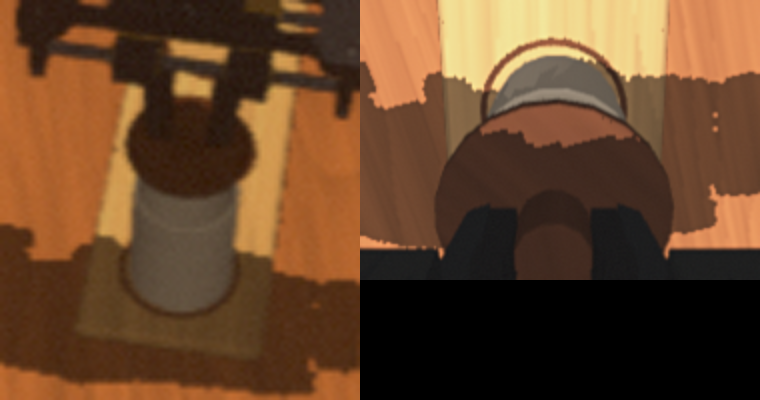

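```bash
python3 - <<'E'
from h import *
c=load('w6');s=load('s6');w4=load('w4');s4=load('s4')
def fr(P): 
    d=(P[:2]-np.array([.594,-.0865]))*1000; return [round(d@np.array([.263,.965]),1),round(d@np.array([.965,-.263]),1)]
# circle outline fit helper: project circle of radius r at (x,y,z) and print extents
def ext(c,p,z,r):
    t=np.linspace(0,6.283,60); q=w2px(c,np.c_[p[0]+r*np.cos(t),p[1]+r*np.sin(t),0*t+z]); return np.r_[q.min(0),q.max(0)].round(1)
def fit(c,obs,idx,z,r):
    from scipy.optimize import least_squares
    f=lambda p:(ext(c,p,z,r)-np.array(obs))[idx]
    R=least_squares(f,[.594,-.0865],diff_step=1e-3); return fr(R.x),ext(c,R.x,z,r)
print('wrist disc',fit(c,[220+(435-360)/2,130+50.5,220+(673-360)/2,0],[0,1,2],.1358,.037))
print('side disc',fit(s,[300+126/4-.4,150+97/4-.4,300+257/4-.4,0],[0,1,2],.1358,.037))
print('wrist cup',fit(w4,[100+605-420,0,100+671-420,230],[0,2,3],.092,.032))
print('side cup rim',fit(s4,[255+234.5/3-.3,130+172/3-.3,255+314/3-.3,0],[0,1,2],.092,.032))
E
```

```text
wrist disc ([np.float64(0.8), np.float64(-0.8)], array([256. , 179.9, 377.3, 290.8]))
side disc ([np.float64(-1.6), np.float64(0.9)], array([331.3, 173.3, 363.7, 197.7]))
wrist cup ([np.float64(1.1), np.float64(0.1)], array([282.6, 162.6, 353.2, 230.1]))
side cup rim ([np.float64(-0.2), np.float64(-0.6)], array([332.6, 186.6, 359.6, 207.5]))
```

Both cameras put cover and cup within about 1.5 mm of each other. Nudging +1 mm and lowering.

```bash

python3 -m pendant '[[[1,0,5],0],[[0,0,8],0],[[0,0,8],0],[[0,0,5],0],[[0,0,3],0],[[0,0,2],0],[[0,0,1],0],[[0,0,0],0]]' >/dev/null; python3 to.py
python3 -m pendant '[[[0,0,1],0],[[0,0,1],0],[[0,0,1],0],[[0,0,1],0],[[0,0,0],0],[[0,0,0],0],[[0,0,0],0],[[0,0,0],0]]' >/dev/null; python3 to.py .594 -.0865 .109
```

```text
t 27.0 pos [ 0.5932 -0.0853  0.1127] yang -15.27 tilt 0.39 open 0.0211 grip 30.0 F [0.7 1.1 0.2]
t 27.8 pos [ 0.5932 -0.0852  0.109 ] yang -15.27 tilt 0.38 open 0.0207 grip 30.0 F [-1.7 -0.   4.3]
delta tool mm [-1.   1.1 -0. ]
```

```bash

python3 -m pendant '[[[0,0,0],0],[[0,0,0],0],[[0,0,0],0],[[0,0,0],0],[[0,0,0],0],[[0,0,-10],0],[[0,0,-20],0],[[0,0,-20],0]]' 1 >/dev/null
python3 -m pendant '[[[0,0,-20],0],[[0,0,-15],0],[[0,0,0],0],[[0,0,0],0],[[0,0,0],0],[[0,0,0],0],[[0,0,0],0],[[0,0,0],0]]' >/dev/null
python3 - <<'E'
from h import *; from to import rep
rep((.438,.1365,.17))
s=snap('side','s7');c=snap('wrist','w7')
a=cv2.resize(s['pixels'][150:250,300:390],None,fx=4,fy=4,interpolation=cv2.INTER_CUBIC)
b=cv2.resize(c['pixels'][130:270,220:420],None,fx=2,fy=2); o=np.zeros((400,760,3),np.uint8);o[:,:360]=a;o[:280,360:]=b;cv2.imwrite('pics/m7.png',o)
E
```

```text
t 29.4 pos [ 0.5935 -0.0854  0.1932] yang -15.27 tilt 0.44 open 0.0882 grip 0.0 F [-0.4 -1.6 -0.7]
delta tool mm [ 173.1 -208.3   24.7]
```

View pics/m7.png

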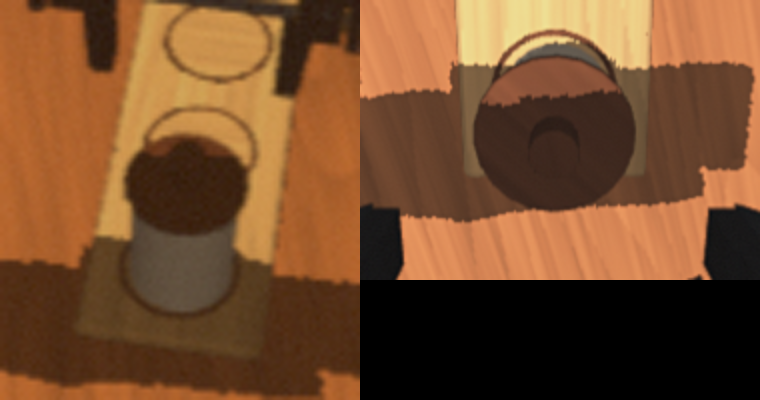

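The cover sits centred and level on the cup: side disc 126–247 over the cup's 133–236. Next the jar.

```bash

python3 -m pendant '[[[10,-12,0],0],[[18,-22,0],0],[[22,-26,0],0],[[22,-26,0],0],[[22,-26,5],0],[[22,-26,10],0],[[22,-26,10],0],[[18,-22,10],0]]' >/dev/null
python3 -m pendant '[[[12,-16,10],0],[[5,-6,5],0],[[0,0,0],0],[[0,0,0],0],[[0,0,0],0],[[0,0,0],0],[[0,0,0],0],[[0,0,0],0]]' >/dev/null
python3 - <<'E'
from h import *; from to import rep
rep((.438,.1365,.032))
c=snap('wrist','w8'); print(w2px(c,[.438,.1365,.06]));cv2.imwrite('pics/m8.png',c['pixels'][:300])
E
```

```text
t 31.1 pos [0.4385 0.1361 0.1452] yang -15.31 tilt 0.37 open 0.0881 grip 0.0 F [-0.3  0.3 -0.3]
delta tool mm [3.000e-01 1.000e-01 1.132e+02]
[[316.12254166 201.40718231]]
```

View pics/m8.png

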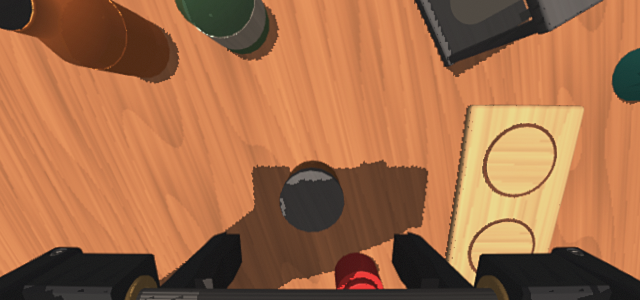

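Jar lid centre at (312.5,199.5), predicted (316,201), so it is about 3 mm off in tool y. Descending.

```bash

python3 -m pendant '[[[1,-3,10],0],[[0,0,20],0],[[0,0,25],0],[[0,0,25],0],[[0,0,15],0],[[0,0,10],0],[[0,0,6],0],[[0,0,0],0]]' >/dev/null
python3 to.py; python3 -m pendant '[[[0,0,0],0],[[0,0,0],0],[[0,0,0],0],[[0,0,0],0],[[0,0,0],0],[[0,0,0],0],[[0,0,0],0],[[0,0,0],0]]' -1 >/dev/null
python3 to.py 
python3 -m pendant '[[[0,0,-5],0],[[0,0,-15],0],[[0,0,-25],0],[[0,0,-20],0],[[0,0,-10],0],[[0,0,-5],0],[[0,0,0],0],[[0,0,0],0]]' >/dev/null
python3 to.py 0.6188 0.0102 0.114
```

```text
t 31.95 pos [0.4348 0.1382 0.0338] yang -15.28 tilt 0.42 open 0.0884 grip 0.0 F [ 0.3 -0.8  0.2]
t 32.75 pos [0.4348 0.1384 0.0344] yang -15.26 tilt 0.39 open 0.0558 grip 30.0 F [-0.9  0.5  6.4]
t 33.55 pos [0.4351 0.1381 0.1135] yang -15.26 tilt 0.45 open 0.0559 grip 30.0 F [ 0.4  0.  -2.4]
delta tool mm [-75.  210.9  -2.1]
```

```bash

python3 -m pendant '[[[-3,9,0],0],[[-6,17,0],0],[[-8,22,0],0],[[-8,22,0],0],[[-8,22,0],0],[[-8,22,0],0],[[-8,22,0],0],[[-8,22,0],0]]' >/dev/null
python3 -m pendant '[[[-8,22,0],0],[[-6,17,0],0],[[-3,9,0],0],[[-1,4,0],0],[[0,0,20],0],[[0,0,20],0],[[0,0,10],0],[[0,0,5],0]]' >/dev/null
python3 -m pendant '[[[0,0,0],0],[[0,0,0],0],[[0,0,0],0],[[0,0,0],0],[[0,0,0],0],[[0,0,0],0],[[0,0,0],0],[[0,0,0],0]]' >/dev/null
python3 to.py 0.6188 0.0102 0.0465
```

```text
t 35.95 pos [0.6179 0.0106 0.0577] yang -15.27 tilt 0.4 open 0.0561 grip 30.0 F [-0.2 -0.9 -1.4]
delta tool mm [-0.1  1.1 11.2]
```

```bash

python3 -m pendant '[[[0,1,3],0],[[0,0,3],0],[[0,0,2],0],[[0,0,2],0],[[0,0,1],0],[[0,0,0],0],[[0,0,0],0],[[0,0,0],0]]' >/dev/null
python3 to.py 
python3 -m pendant '[[[0,0,0],0],[[0,0,0],0],[[0,0,0],0],[[0,0,0],0],[[0,0,0],0],[[0,0,0],0],[[0,0,-10],0],[[0,0,-20],0]]' 1 >/dev/null
python3 -m pendant '[[[0,0,-30],0],[[0,0,-40],0],[[0,0,-40],0],[[0,0,-20],0],[[0,0,0],0],[[0,0,0],0],[[0,0,0],0],[[0,0,0],0]]' >/dev/null
python3 - <<'E'
from h import *; from to import rep
rep((.4124,.3023,.22)); c=snap('wrist','w9');print(w2px(c,[[.6188,.0102,.072],[.4124,.3023,.152],[.5933,-.0867,.1]]).round(1));cv2.imwrite('pics/m9.png',c['pixels'][:320])
E
```

```text
t 36.75 pos [0.6188 0.0103 0.0467] yang -15.27 tilt 0.39 open 0.0557 grip 30.0 F [-0.6 -0.1 -2.6]
t 38.35 pos [0.6189 0.0102 0.2052] yang -15.27 tilt 0.56 open 0.088 grip 0.0 F [-0.4  0.5 -0. ]
delta tool mm [ 227.4 -276.2  -12.4]
[[ 317.4  187.3]
 [-120.  -127.7]
 [ 317.9  286.6]]
```

View pics/m9.png

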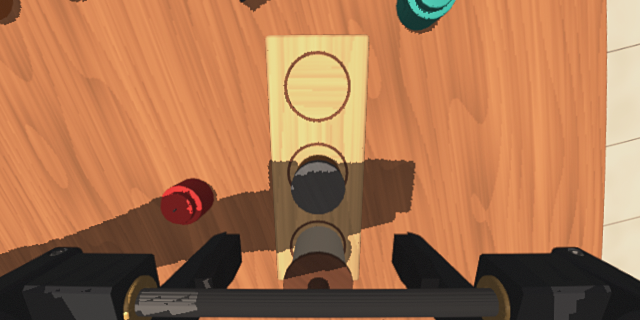

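The jar stands centred in the middle ring at (318,185), predicted (317,187). Now the green bottle.

```bash

python3 -m pendant '[[[10,-12,0],0],[[18,-22,0],0],[[22,-27,0],0],[[22,-27,0],0],[[22,-27,0],0],[[22,-27,0],0],[[22,-27,0],0],[[22,-27,0],0]]' 0.4 >/dev/null
python3 -m pendant '[[[22,-27,0],0],[[20,-24,0],0],[[14,-17,0],0],[[8,-8,0],0],[[3,-4,0],0],[[0,0,0],0],[[0,0,0],0],[[0,0,0],0]]' >/dev/null
python3 -m pendant '[[[0,0,0],0],[[0,0,0],0],[[0,0,0],0],[[0,0,0],0],[[0,0,0],0],[[0,0,0],0],[[0,0,0],0],[[0,0,0],0]]' >/dev/null
python3 - <<'E'
from h import *; from to import rep
rep((.4124,.3023,.115)); c=snap('wrist','w10');print(w2px(c,[[.4124,.3023,.152],[.4124,.3023,0]]).round(1));cv2.imwrite('pics/m10.png',c['pixels'][:320])
E
```

```text
t 40.8 pos [0.4134 0.3018 0.2084] yang -15.27 tilt 0.4 open 0.0616 grip 0.0 F [-0.2  0.3  0.1]
delta tool mm [ 0.2 -0.4 93.5]
[[315.3 212.9]
 [316.6 172.1]]
```

View pics/m10.png

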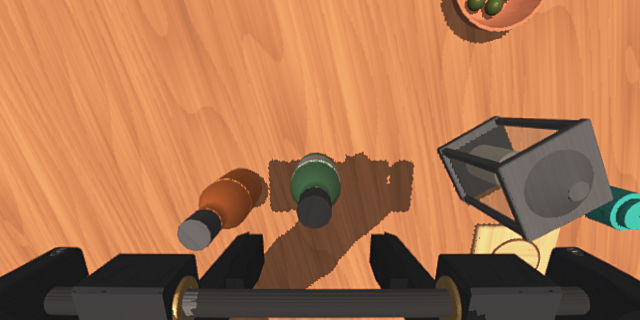

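Green bottle cap at (314,210), predicted (315,213), with the orange one well clear on the left at (195,232). Descending to the neck.

```bash

python3 -m pendant '[[[1,-1,10],0],[[0,0,20],0],[[0,0,20],0],[[0,0,20],0],[[0,0,15],0],[[0,0,8],0],[[0,0,2],0],[[0,0,0],0]]' >/dev/null
python3 -m pendant '[[[0,0,0],0],[[0,0,0],0],[[0,0,0],0],[[0,0,0],0],[[0,0,0],0],[[0,0,0],0],[[0,0,0],0],[[0,0,0],0]]' -1 >/dev/null
python3 to.py 
python3 -m pendant '[[[0,0,-5],0],[[0,0,-15],0],[[0,0,-20],0],[[0,0,-20],0],[[0,0,-20],0],[[0,0,-10],0],[[0,0,0],0],[[0,0,0],0]]' >/dev/null
python3 to.py 0.47 .10 .206  0.6445 0.1070 0.206
```

```text
t 42.45 pos [0.412  0.3033 0.1136] yang -15.27 tilt 0.4 open 0.0268 grip 30.0 F [-0.5  0.4  4.5]
t 43.25 pos [0.4122 0.3028 0.2028] yang -15.26 tilt 0.44 open 0.0274 grip 30.0 F [-0.1  0.8 -2. ]
delta tool mm [-180.4  109.1   -3.7]
delta tool mm [-127.7  275.6   -5.1]
```

```bash

python3 -m pendant '[[[-8,5,0],0],[[-15,9,0],0],[[-20,12,0],0],[[-20,12,0],0],[[-20,12,0],0],[[-20,12,0],0],[[-20,12,0],0],[[-20,12,0],0]]' >/dev/null
python3 -m pendant '[[[-18,11,0],0],[[-12,7,0],0],[[-7,5,0],0],[[0,8,0],0],[[5,15,0],0],[[6,20,0],0],[[7,20,0],0],[[7,20,0],0]]' >/dev/null
python3 -m pendant '[[[7,20,0],0],[[7,20,0],0],[[6,18,0],0],[[5,14,0],0],[[2,8,0],0],[[0,3,0],0],[[0,0,0],0],[[0,0,0],0]]' >/dev/null
python3 to.py 0.6445 0.1070 0.1256
```

```text
t 45.65 pos [0.6434 0.1072 0.2014] yang -15.26 tilt 0.47 open 0.0271 grip 30.0 F [-0.8 -0.  -2.3]
delta tool mm [ 0.2  1.8 75.8]
```

```bash

python3 -m pendant '[[[0,1,8],0],[[0,0,15],0],[[0,0,15],0],[[0,0,12],0],[[0,0,10],0],[[0,0,5],0],[[0,0,0],0],[[0,0,0],0]]' >/dev/null
python3 to.py 0.6445 0.1070 0.1256
python3 -m pendant '[[[0,0,3],0],[[0,0,3],0],[[0,0,2],0],[[0,0,2],0],[[0,0,0],0],[[0,0,0],0],[[0,0,0],0],[[0,0,0],0]]' >/dev/null
python3 to.py 0.6445 0.1070 0.1256
```

```text
t 46.45 pos [0.6451 0.1069 0.137 ] yang -15.27 tilt 0.35 open 0.0272 grip 30.0 F [-0.5 -0.1 -3. ]
delta tool mm [-0.1 -0.6 11.4]
t 47.25 pos [0.6448 0.107  0.1267] yang -15.27 tilt 0.38 open 0.0273 grip 30.0 F [ 0.3  0.4 -2.4]
delta tool mm [-0.  -0.3  1.1]
```

Release at partial opening, rise, and check everything.

```bash

python3 -m pendant '[[[0,0,1],0],[[0,0,0],0],[[0,0,0],0],[[0,0,0],0],[[0,0,0],0],[[0,0,0],0],[[0,0,0],0],[[0,0,0],0]]' >/dev/null; python3 to.py
python3 -m pendant '[[[0,0,0],0],[[0,0,0],0],[[0,0,0],0],[[0,0,0],0],[[0,0,0],0],[[0,0,0],0],[[0,0,-10],0],[[0,0,-20],0]]' 0.4 >/dev/null
python3 -m pendant '[[[0,0,-30],0],[[0,0,-30],0],[[0,0,-30],0],[[0,0,-20],0],[[-15,-15,0],0],[[-20,-20,0],0],[[-20,-20,0],0],[[-10,-10,0],0]]' >/dev/null
python3 - <<'E'
from h import *; from to import rep
rep(); c=snap('wrist','w11'); s=snap('scene','c11'); d=snap('side','s11')
T=[[.6445,.107,.164],[.6188,.0102,.072],[.5933,-.0867,.1],[.6232,-.2966,.061]]
for k in (s,d): print(w2px(k,T).round(1).tolist())
x=np.zeros((600,800,3),np.uint8)
x[:,:400]=cv2.resize(d['pixels'][90:330,280:440],(400,600),interpolation=cv2.INTER_CUBIC)
x[:360,400:]=cv2.resize(s['pixels'][120:300,225:425],(400,360),interpolation=cv2.INTER_CUBIC)
x[360:,400:]=cv2.resize(c['pixels'],(384,240))[:, :].copy() if False else cv2.resize(c['pixels'][:384],(400,240))
cv2.imwrite('pics/m11.png',x)
E
```

```text
t 48.05 pos [0.6448 0.107  0.1258] yang -15.27 tilt 0.38 open 0.0274 grip 30.0 F [0.4 0.4 0.6]
t 49.65 pos [0.5638 0.0595 0.2671] yang -15.37 tilt 0.43 open 0.0614 grip 0.0 F [0.4 0.5 0.1]
[[380.0, 172.5], [345.7, 209.7], [311.8, 211.2], [252.0, 264.6]]
[[357.7, 118.6], [350.9, 171.9], [346.2, 194.7], [371.5, 280.8]]
```

View pics/m11.png

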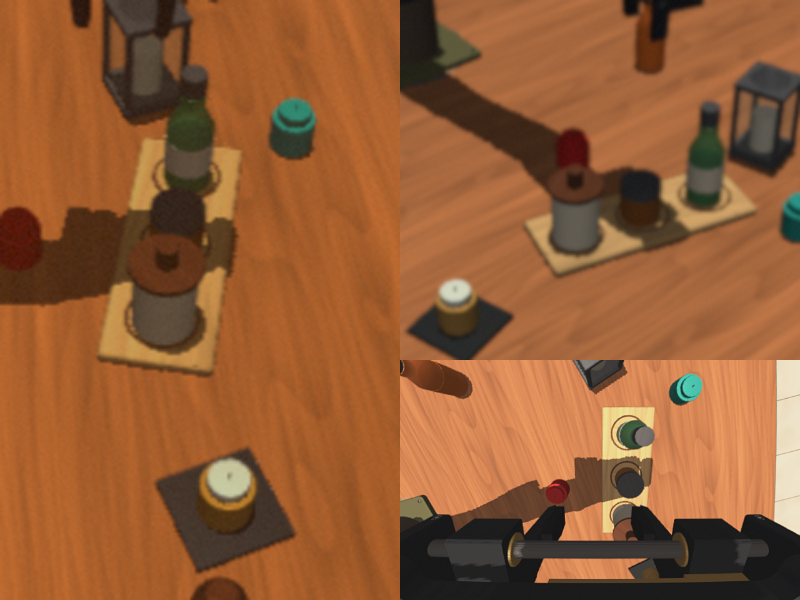

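All five are upright and on target. The bottle cap is at scene (380,173) against a predicted (380,172.5), and the cover is level. The candle is centred on the tile, and the lantern, bowl and mill have not been touched. Handing in.

```bash
python3 -c "
from cell import manip
print(manip.close_job())"
```

```text
the job is handed in; nothing more can be done
None
```

I handed the job in at about 50 s of the 134 s allowed: bottle, jar and covered cup stand in their rings and the candle holder on the slate tile, all upright and within a few mm of target in the last pictures, with lantern, bowl and mill untouched; the hand-in gave no verdict.

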